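# Lock the biscuit box with its C-hook

### The arm

A 6-joint arm with a two-finger parallel gripper is mounted at the origin on a cart in front of the work surface, level with it; the furniture and walls round the work are solid. World frame = base frame: x ahead of the robot, y to its left, z up, the work surface at z = 0. Lengths are in m, angles in rad, forces in N, time in s.
With the tool pointing down it reaches from about 0.375 to 0.975 m from the base axis. Payload 3.8 kg.
Tool frame: the origin (TCP) lies on the centre line of the jaws, within the pads' length; the fingertips stand 17 mm ahead of it and the grasp point (between the pads) lies 2 mm behind it; z points along the fingers, y is the line along which they close (so a half turn about z gives the same grasp; the last joint's range is limited). The gripper opens to 88 mm and grips with 3 to 60 N. Pads are 18 mm wide; open, the fingers measure 123 mm over their backs; the gripper's body (75 mm by 187 mm) begins 45 mm behind the grasp point.
Start: joints at [1.278, 0.264, 1.604, -0, 1.274, -0.037], TCP at [0.171, 0.653, 0.256] pointing down, gripper open.
Joint ranges: [-2.63, 2.63], [-0.94, 2.18], [0.31, 2.57], [-1.31, 4.45], [0, 2.66], [-2.55, 2.55]. Speed limits (rad/s): [2.57, 2.57, 3.14, 3.14, 3.14, 3.14].

### API

Orientations are given as [roll, pitch, yaw] about the fixed x, y, z axes, in that order (R = Rz(yaw) Ry(pitch) Rx(roll)).
In Python, from rig import robot gives the robot as it stands.
- The arm moves only by the shell command python3 -m inch 'ROWS' [FORCE]. ROWS is JSON, a list that holds one entry, the list of rows, each a list of 5 numbers: the closure, from -1 (fully open) to 1 (shut), then the shift along the tool's x, y, z in cm, then the turn about the tool's z in rad. A call has 1 to 8 rows; each row shifts and turns the commanded pose from where the row before left it, along the tool's axes as they then stand; what a row does not reach is not made up. A row lasts 1/8 s, in which the tool goes at most 62.5 mm and 10.7 degrees, less where a joint would pass 70% of its speed; a pose out of reach is approached as far as the arm can. A call is refused whole if a number of a shift passes 6.25 or a number of a turn 0.188, either way. A call with a gripper value outside its range is refused whole. The fingers move at their own pace and stop on an object; FORCE is the grip in N (left out, the last holds). Time passes only in rows, so rows that do not move let the fingers close. It gives the time, the measured TCP pose, the force, the opening and the grip force at its end, in the units of the state.
- robot.sense(): the state, without advancing time (a new reading comes with each control period).
- robot.grab_frame(name): name is "scene" or "top" or "wrist"; returns the picture (400x640x3 uint8, blue, green, red); there is no depth.
- robot.camera_info(name): a dict with "camera_matrix" (3x3 intrinsics, pixels), "R" (3x3) and "t" (3): a world point X has camera coordinates R X + t. Camera axes: x right, y down, z forward; pixel columns grow to the right and rows downward; lengths in m; the calibration is good to about 2 mm. The wrist camera is an equidistant fisheye: a pixel r from the principal point sees the ray r / f radians off the axis. A picture is of the moment at which its call begins: read the wrist's pose just before it. camera_info takes no time and is no camera call; for the wrist camera it gives the pose at the moment of the call.
- robot.close_job(): hands the job in; it is judged then, once.
The state is a dict: "time": time; "joints": joint angles; "joint_velocities": joint speeds; "tau": joint torques, N m; "tool_pos": TCP position; "tcp_rot": TCP orientation; "contact_force": force on the tool from outside, world axes, zero at the start; "moment": the same for the moment, N m; "grip_width": finger opening in m; "grasp_force": force on a finger pad.
Only numpy, scipy, OpenCV 4.12 (cv2) and the standard library are available. Lean on these libraries where they do the work, as an engineer would, in place of code of your own. Each camera call takes 0.05 s, during which the arm holds its last target. There are 200 camera calls.

### The job

Lock the blue biscuit box on the worktop: take the large C-shaped brass hook with the red grip and swing it, tip first, along its own curve through the arched steel eye on the lid until the black band on the hook has gone right through the eye. Leave the hook lying flat on the lid, let go of it, and leave the small hook with the yellow grip where it is.

Things in the scene. Friction and masses are not known exactly. Their poses are not given: they have to be found in the camera images.
- hook_grip (a point): Large loose C-hook, about 90 g, lying flat: middle of its red grip tab, 35 mm above the hook's underside. The tab is 14 mm thick along x, 26 mm long along y and reaches 55 mm above the underside; under it a disc 26 mm across, 8 mm high. z is up, x points from the centre of the hook's arc out to the tab, y along the rod where it leaves the tab.
- hook_centre (a point): Centre of the large hook's arc (empty point), axes as the grip, level with the rod's middle, 4 mm above the underside. Brass rod 8 mm thick on a 70 mm radius: at angle a it is at x = 70 cos a, y = 70 sin a mm, from the tab (a = 0) counter-clockwise from above to the tip (130 degrees). A black band is at 38 degrees, 5 degrees wide.
- eye (a point): Upright steel eye on the flat lid of the fixed blue box (200 mm in x, 230 in y, lid 72 mm high). 6 mm bar; opening 28 mm wide along x, 32 high, 22 at its sides; 38 over all. Point: mid-width, 4 mm above the lid, where the rod's middle rests. x points level to mid-lid, 70 mm off, where the hook's arc centre belongs; z up. The tip enters from the +y side, turning counter-clockwise from above.
- small_grip (a point): Small C-hook, a bystander that stays where it is: middle of its yellow grip tab, 35 mm above its underside. Same make and axes as the large hook, arc radius 42 mm.

How it is judged:
At the end, for the whole second after the job is handed in: The large hook lies flat and at rest on the lid (tilt under 7 degrees, height within 6 mm), its rod passes through the eye (eye 56 to 84 mm from the centre of the arc), and the eye stands between the red tab and 47 mm from it along y, so that the black band is through (x of eye in the frame of hook_centre above 0.03 m and y of eye in the frame of hook_centre between 0 and 0.047 m and horizontal distance between eye and hook_centre between 0.056 and 0.084 m and z of hook_centre in the frame of eye between -0.006 and 0.006 m and angle between hook_centre's own z axis and vertical below 0.12 rad and linear speed of hook below 0.02 m/s); the robot touches nothing.
It fails at once if the small hook is moved by more than 30 mm (distance of small_grip from where it was at the start of the episode above 0.03 m).
It also fails if it takes over 51 s, if anything falls off the work surface, if the arm or the gripper's body presses on something with over 40 N, if the wrist force passes 120 N, or if a joint passes its speed limit or range.

## Working session

There is one attempt and no reset: what is moved stays moved. The work goes in short steps, Python scripts to look and compute and a shell command to move; the robot and the scene stay as the last step left them, time stands still between calls to the robot, and variables do not carry over. Pictures are saved under pics/ and viewed, at most 10 in all, crops included, and the job is handed in when it is done.

```bash
ls; mkdir -p pics; python3 - <<'E'
from rig import robot
import cv2,numpy as np
np.set_printoptions(precision=4,suppress=True)
a=robot.grab_frame("scene");b=robot.grab_frame("top")
cv2.imwrite("pics/s0.png",a);cv2.imwrite("pics/t0.png",b)
for n in("scene","top","wrist"):
    c=robot.camera_info(n);print(n,c)
print(robot.sense())
E
```

```text
pics
scene {'camera_matrix': array([[409.0016,   0.    , 326.8472],
       [  0.    , 409.0016, 198.8766],
       [  0.    ,   0.    ,   1.    ]]), 'R': array([[ 0.7451, -0.6669,  0.0085],
       [-0.4171, -0.4758, -0.7743],
       [ 0.5205,  0.5734, -0.6327]]), 't': array([-0.384 ,  0.3143,  0.5791])}
top {'camera_matrix': array([[411.1025,   0.    , 320.2885],
       [  0.    , 411.1025, 200.4976],
       [  0.    ,   0.    ,   1.    ]]), 'R': array([[-0.023 , -0.9997, -0.0107],
       [-0.999 ,  0.0234, -0.0372],
       [ 0.0375,  0.0099, -0.9992]]), 't': array([0.0925, 0.5378, 0.9241])}
wrist {'camera_matrix': array([[309.7069,   0.    , 321.2063],
       [  0.    , 309.7069, 200.1357],
       [  0.    ,   0.    ,   1.    ]]), 'R': array([[ 0.2535,  0.9673, -0.0028],
       [ 0.9243, -0.2414,  0.2957],
       [ 0.2854, -0.0775, -0.9553]]), 't': array([-0.6737, -0.0405,  0.3914])}
{'time': 0.1, 'joints': array([ 1.2781,  0.2647,  1.6052, -0.    ,  1.2737, -0.0369]), 'joint_velocities': array([-0.0012, -0.0021, -0.0034,  0.0004, -0.    ,  0.0002]), 'tau': array([ -0.0004, -50.3618, -35.807 ,   0.073 ,   0.0234,  -0.0001]), 'tool_pos': array([0.1706, 0.6525, 0.2545]), 'tcp_rot': array([-3.1396, -0.0001,  2.8858]), 'contact_force': array([ 0.2923,  1.3427, -0.4061]), 'moment': array([ 0.0061, -0.0115,  0.0401]), 'grasp_force': 0.0, 'grip_width': 0.08781999610503564}
```

View pics/s0.png

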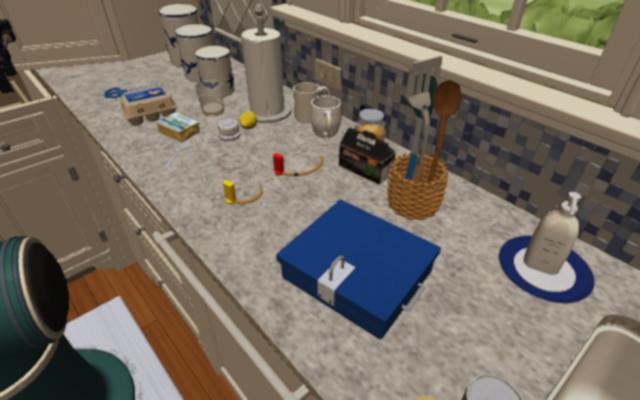

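View pics/t0.png

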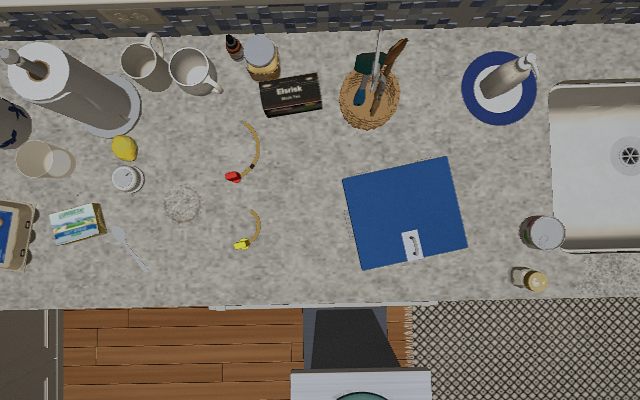

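The scene view shows the blue box with its eye on the steel plate at about (338,263), the red grip at (279,164) and the yellow grip at (230,191). In the top view the red tab is at (233,177), the rod tip at (247,124), the black band at (252,166), the eye at (413,244), the box centre at about (404,213), and the yellow tab at (241,244).

```bash
cat > h.py <<'E'
from rig import robot
import cv2,numpy as np
np.set_printoptions(precision=4,suppress=True)
def rays(c,uv,fish=False):
    uv=np.atleast_2d(np.array(uv,float));K=c["camera_matrix"]
    p=(uv-K[:2,2])/[K[0,0],K[1,1]]
    if fish:
        r=np.linalg.norm(p,axis=1)+1e-12
        d=np.c_[p/r[:,None]*np.sin(r)[:,None],np.cos(r)]
    else: d=np.c_[p,np.ones(len(p))]
    R=c["R"];return -R.T@c["t"],d@R
def plane(c,uv,z,fish=False):
    o,d=rays(c,uv,fish);return (o+d*((z-o[2])/d[:,2])[:,None])
def pix(c,X,fish=False):
    q=np.atleast_2d(X)@c["R"].T+c["t"];K=c["camera_matrix"]
    if fish:
        n=np.linalg.norm(q[:,:2],axis=1);p=q[:,:2]/n[:,None]*np.arctan2(n,q[:,2])[:,None]
    else:p=q[:,:2]/q[:,2:]
    return p*K[0,0]+K[:2,2]
def tri(l):
    A=0;b=0
    for o,d in l:
        d=d.ravel()/np.linalg.norm(d);P=np.eye(3)-np.outer(d,d);A=A+P;b=b+P@o
    return np.linalg.solve(A,b)
def hsv(im,lo,hi,box=None):
    m=cv2.inRange(cv2.cvtColor(im,cv2.COLOR_BGR2HSV),np.array(lo),np.array(hi))
    if box:
        k=np.zeros_like(m);x0,y0,x1,y1=box;k[y0:y1,x0:x1]=1;m=m*k
    return m
def pts(m): 
    y,x=np.nonzero(m);return np.c_[x,y]
def circ(p,r=None):
    from scipy.optimize import least_squares
    return least_squares(lambda c:np.hypot(*(p-c[:2]).T)-(c[2] if r is None else r),np.r_[p.mean(0),.07],loss='soft_l1',f_scale=.003).x
E
cat > m.py <<'E'
from h import *
s=cv2.imread("pics/s0.png");t=cv2.imread("pics/t0.png")
cs=robot.camera_info("scene");ct=robot.camera_info("top")
for nm,lo,hi,bs,bt in(("red",(0,150,90),(8,255,255),(260,140,300,190),(215,160,255,195)),("yel",(22,150,90),(34,255,255),(215,170,240,210),(225,230,255,255))):
    a=pts(hsv(s,lo,hi,bs)).mean(0);m=hsv(t,lo,hi,bt);b=pts(m).mean(0)
    print(nm,a,b,m.sum()//255,"tri",tri([rays(cs,a),rays(ct,b)]),"z.055",plane(ct,b,.055))
m=hsv(t,(12,90,60),(30,255,255),(238,115,270,185));p=pts(m)
P=plane(ct,p,.004)[:,:2];c=circ(P-0,.07);print("arc n",len(p),c,"resid",np.abs(np.hypot(*(P-c[:2]).T)-.07).mean(), "ends",p[p[:,1].argmin()],plane(ct,p[p[:,1].argmin()],.004))
m=hsv(t,(100,120,40),(125,255,255),(330,140,480,285))
k=max(cv2.findContours(m,0,2)[0],key=cv2.contourArea)
q=plane(ct,k[:,0],.072)[:,:2].astype(np.float32);r=cv2.minAreaRect(q);print("box",r,cv2.boxPoints(r))
cv2.imwrite("pics/c.png",np.hstack([cv2.resize(s[240:310,305:375],(400,400),interpolation=2),cv2.resize(t[215:275,383:443],(400,400),interpolation=2)]))
E
python3 m.py
```

```text
red [277.9657 163.3771] [232.2143 176.5816] 98 tri [0.597  0.2756 0.0303] z.055 [[0.5946 0.2699 0.055 ]]
yel [228.5976 191.1065] [241.4907 243.8889] 108 tri [0.4453 0.2579 0.0305] z.055 [[0.4483 0.252  0.055 ]]
arc n 203 [0.6664 0.2917 0.07  ] resid 0.0019300087536092303 ends [244 122] [[0.7256 0.2521 0.004 ]]
box ((0.5077037811279297, -0.09752525389194489), (0.19813449680805206, 0.22799059748649597), 11.042685508728027) [[ 0.3886 -0.0046]
 [ 0.4323 -0.2284]
 [ 0.6268 -0.1904]
 [ 0.5831  0.0333]]
```

View pics/c.png

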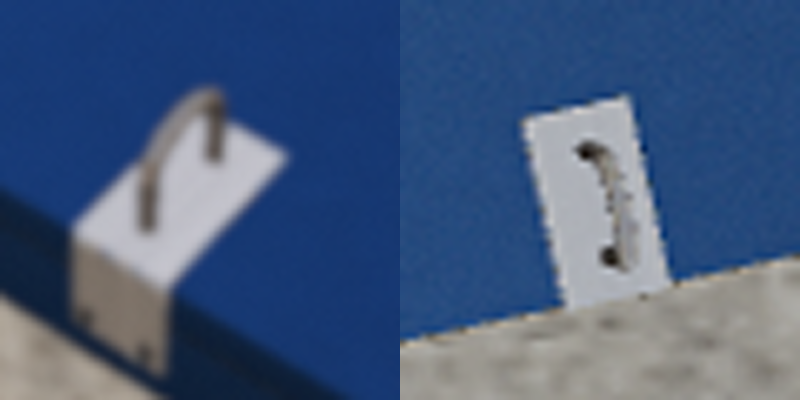

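The crop shows the eye's feet: in the top view at about (411.2,237.5) and (414.5,253.5), and in the scene view at about (330.9,280.2) and (342.6,268).

```bash
cat >> h.py <<'E'
from scipy.spatial.transform import Rotation as Ro
def rel(xyz,yawdeg):
    s=robot.sense();Rt=Ro.from_euler('xyz',s["tcp_rot"])
    d=Rt.inv().apply(np.array(xyz)-s["tool_pos"])*100
    tn=(s["tcp_rot"][2]-np.radians(yawdeg)+np.pi)%(2*np.pi)-np.pi
    print("t",s["time"],"pos",s["tool_pos"],"rpy deg",np.degrees(s["tcp_rot"]),"shift cm",d,"turn",tn,"j6",np.degrees(s["joints"][5]),"F",s["contact_force"],"w",s["grip_width"])
E
python3 - <<'E'
from h import *
cs=robot.camera_info("scene");ct=robot.camera_info("top")
for a,b in(((330.9,280.2),(411.2,237.5)),((330.9,280.2),(414.5,253.5)),((342.6,268),(411.2,237.5))):
    print(plane(ct,b,.072),plane(cs,a,.072))
rel([.595,.272,.22],105.6)
E
```

```text
[[ 0.4548 -0.1107  0.072 ]] [[ 0.4218 -0.1138  0.072 ]]
[[ 0.421  -0.1166  0.072 ]] [[ 0.4218 -0.1138  0.072 ]]
[[ 0.4548 -0.1107  0.072 ]] [[ 0.4551 -0.1073  0.072 ]]
t 0.1 pos [0.1706 0.6525 0.2545] rpy deg [-179.8852   -0.0042  165.343 ] shift cm [-50.6827 -26.0625   3.5011] turn 1.0427119655539059 j6 -2.1149455901157843 F [ 0.2923  1.3427 -0.4061] w 0.08781999610503564
```

```bash
python3 -m inch '[[[-1,-5,-2.6,0,0],[-1,-5,-2.6,0,0],[-1,-5,-2.6,0,0],[-1,-5,-2.6,0,0],[-1,-5,-2.6,0,0],[-1,-5,-2.6,0,0],[-1,-5,-2.6,0,0],[-1,-5,-2.6,0,0]]]'
python3 -m inch '[[[-1,-5,-2.6,0,0.17],[-1,0,0,0.5,0.17],[-1,0,0,0.5,0.17],[-1,0,0,0.5,0.17],[-1,0,0,0.5,0.17],[-1,0,0,0.5,0.17],[-1,0,0,0,0],[-1,0,0,0,0]]]'
python3 - <<'E'
from h import *
import pickle
c=robot.camera_info("wrist");w=robot.grab_frame("wrist");cv2.imwrite("pics/w1.png",w);pickle.dump(c,open("w1.pkl","wb"))
rel([.595,.272,.22],105.6)
E
```

```text
time: 1.1
tool_pos: [0.5061, 0.349, 0.2553]
tcp_rot: [-3.141, -0.0, 2.886]
contact_force: [0.9, 0.5, 0.4]
grip_width: 0.0884
grasp_force: 0.0
time: 2.1
tool_pos: [0.5468, 0.3127, 0.2306]
tcp_rot: [-3.141, 0.0, 1.869]
contact_force: [1.1, -0.4, -0.4]
grip_width: 0.0881
grasp_force: 0.0
t 2.15 pos [0.547  0.3128 0.2308] rpy deg [-179.9974    0.0012  107.0326] shift cm [-5.3082  3.3992  1.0759] turn 0.025003029653956954 j6 10.46813527012341 F [-0.2089  0.3464  0.449 ] w 0.08807008527241161
```

View pics/w1.png

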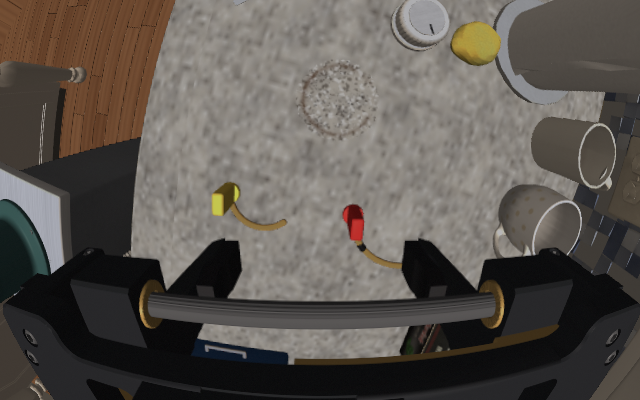

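The wrist view shows the red tab's bright face at about (356,230), its disc at (353,212), the black band at (361,247), and the yellow tab at (219,203).

```bash
python3 - <<'E'
from h import *
import pickle
c=pickle.load(open("w1.pkl","rb"));w=cv2.imread("pics/w1.png")
m=hsv(w,(0,150,60),(8,255,255),(330,195,375,245));V=w.max(2)
p=pts(m);v=V[p[:,1],p[:,0]];print(np.histogram(v,8))
b=p[v>215];print("bright",b.mean(0),np.ptp(b,axis=0),plane(c,b.mean(0),.055,True))
q=plane(c,b,.055,True)[:,:2].astype(np.float32);print(cv2.minAreaRect(q))
m=np.uint8(V<60)*255;k=np.zeros_like(m);k[238:256,350:372]=1;bd=pts(m*k);print(len(bd),bd.mean(0),plane(c,bd.mean(0),.006,True))
m=hsv(w,(10,90,60),(30,255,255),(364,246,402,270));a=plane(c,pts(m),.004,True)[:,:2];print(len(a),circ(a,.07))
E
```

```text
(array([169,  30,  21,  14,  22,  30,  42, 224]), array([ 65.   ,  80.625,  96.25 , 111.875, 127.5  , 143.125, 158.75 ,
       174.375, 190.   ]))<stdin>:6: RuntimeWarning: Mean of empty slice.
  ret = um.true_divide(
Traceback (most recent call last):
ValueError: zero-size array to reduction operation maximum which has no identity
```

```bash
python3 - <<'E'
from h import *
import pickle
c=pickle.load(open("w1.pkl","rb"));w=cv2.imread("pics/w1.png")
m=hsv(w,(0,150,60),(8,255,255),(330,195,375,245));V=w.max(2)
p=pts(m);v=V[p[:,1],p[:,0]]
b=p[v>165];print("bright",b.mean(0),plane(c,b.mean(0),.055,True))
q=plane(c,b,.055,True)[:,:2].astype(np.float32);r=cv2.minAreaRect(q);print(r);bp=cv2.boxPoints(r);print(np.degrees(np.arctan2(*(bp[1]-bp[0])[::-1])))
m=np.uint8(V<60)*255;k=np.zeros_like(m);k[238:256,350:372]=1;bd=pts(m*k);print(len(bd),bd.mean(0),plane(c,bd.mean(0),.006,True))
m=hsv(w,(10,90,60),(30,255,255),(364,246,402,270));a=plane(c,pts(m),.004,True)[:,:2];print(len(a),circ(a,.07))
E
```

```text
bright [354.932 227.276] [[0.5951 0.277  0.055 ]]
((0.5916746258735657, 0.27950119972229004), (0.02009715884923935, 0.03515380248427391), 19.592668533325195)
-70.40739
41 [361.7073 247.1707] [[0.6239 0.236  0.006 ]]
232 [0.667  0.2914 0.07  ]
```

```bash
python3 -m inch '[[[-1,-2.6,1.7,1,0.035],[-1,-2.6,1.7,4,0],[-1,0,0,4,0],[-1,0,0,4,0],[-1,0,0,0,0],[-1,0,0,0,0]]]' 40
python3 - <<'E'
from h import *
rel([.597,.272,.033],105)
E
```

```text
time: 2.9
tool_pos: [0.5948, 0.2726, 0.1022]
tcp_rot: [3.14, -0.0, 1.832]
contact_force: [-0.5, -0.3, -0.0]
grip_width: 0.0883
grasp_force: 0.0
t 2.9 pos [0.5948 0.2726 0.1022] rpy deg [179.8944  -0.015  104.9419] shift cm [-0.1164  0.187   6.9231] turn -0.0010132442649104512 j6 7.498238923459507 F [-0.5049 -0.287  -0.0298] w 0.08825800313935482
```

```bash
python3 -m inch '[[[-1,-0.1,0.2,2.5,0],[-1,0,0,2.5,0],[-1,0,0,1.9,0],[-1,0,0,0,0],[0.3,0,0,0,0],[1,0,0,0,0],[1,0,0,0,0],[1,0,0,0,0]]]' 40
python3 -m inch '[[[1,0,0,0,0],[1,0,0,0,0],[1,0,0,0,0],[1,0,0,0,0]]]' 40
python3 - <<'E'
from h import *
c=robot.camera_info("wrist");w=robot.grab_frame("wrist");cv2.imwrite("pics/w2.png",w[180:400,200:500])
t=robot.grab_frame("top");ct=robot.camera_info("top");cv2.imwrite("pics/t2.png",t)
rel([.5077+.07*np.cos(np.radians(46)),-.0975+.07*np.sin(np.radians(46)),.15],-44)
E
```

```text
time: 3.9
tool_pos: [0.5963, 0.2718, 0.0321]
tcp_rot: [3.141, -0.0, 1.831]
contact_force: [0.2, -0.1, -1.1]
grip_width: 0.0501
grasp_force: 0.0
time: 4.4
tool_pos: [0.5961, 0.2717, 0.0317]
tcp_rot: [3.141, 0.0, 1.831]
contact_force: [0.5, -0.6, -0.6]
grip_width: 0.0134
grasp_force: 39.9
t 4.5 pos [0.5962 0.2717 0.0317] rpy deg [179.9906   0.0006 104.8981] shift cm [-29.7848 -12.0432 -11.8311] turn 2.5987616141129406 j6 7.424059271609216 F [ 1.4364  0.1911 -0.1329] w 0.014041408761589852
```

```bash
python3 -m inch '[[[1,0,0,-3,0],[1,0,0,-4,0],[1,0,0,-4,0],[1,0,0,-4,0],[1,0,0,0,0.1],[1,0,0,0,0.18],[1,0,0,0,0.18],[1,0,0,0,0.18]]]' 40
python3 -m inch '[[[1,0,0,0,0.18],[1,0,0,0,0.18],[1,0,0,0,0.18],[1,0,0,0,0.18],[1,0,0,0,0],[1,0,0,0,0]]]' 40
python3 - <<'E'
from h import *
rel([.5077+.07*np.cos(np.radians(46)),-.0975+.07*np.sin(np.radians(46)),.17],-44)
E
```

```text
time: 5.5
tool_pos: [0.5956, 0.2715, 0.1812]
tcp_rot: [-3.141, 0.001, 1.185]
contact_force: [-0.1, 0.8, -0.1]
grip_width: 0.0138
grasp_force: 39.9
time: 6.25
tool_pos: [0.5958, 0.2716, 0.1814]
tcp_rot: [-3.141, 0.001, 0.474]
contact_force: [-0.3, 0.4, -1.3]
grip_width: 0.0138
grasp_force: 39.9
t 6.25 pos [0.5958 0.2716 0.1814] rpy deg [-179.9944    0.0294   27.14  ] shift cm [-18.055   26.5595   1.1514] turn 1.241627778904789 j6 85.17970083383277 F [-0.3173  0.4447 -1.2832] w 0.013839052385728013
```

```bash
python3 -m inch '[[[1,-2.6,3.8,0,0],[1,-2.6,3.8,0,0],[1,-2.6,3.8,0,0],[1,-2.6,3.8,0,0],[1,-2.6,3.8,0,0],[1,-2.6,3.8,0,0],[1,-2.4,3.8,0,0],[1,0,0,0,0]]]' 40
python3 -m inch '[[[1,0,0,0,0.17],[1,0,0,0,0.17],[1,0,0,0,0.18],[1,0,0,0,0.18],[1,0,0,0,0.18],[1,0,0,0,0.18],[1,0,0,0,0.18],[1,0,0,0,0]]]' 40
python3 -m inch '[[[1,0,0,0,0],[1,0,0,0,0]]]' 40
python3 - <<'E'
from h import *
import pickle
c=robot.camera_info("wrist");w=robot.grab_frame("wrist");cv2.imwrite("pics/w3.png",w);pickle.dump(c,open("w3.pkl","wb"))
t=robot.grab_frame("top");cv2.imwrite("pics/t3.png",t);s=robot.grab_frame("scene");cv2.imwrite("pics/s3.png",s)
cv2.imwrite("pics/c3.png",np.hstack([cv2.resize(s[180:340,255:455],None,fx=2,fy=2,interpolation=2),cv2.resize(t[120:280,320:520],None,fx=2,fy=2,interpolation=2)]))
rel([.5077+.07*np.cos(np.radians(46)),-.0975+.07*np.sin(np.radians(46)),.17],-44)
E
```

```text
time: 7.25
tool_pos: [0.5559, -0.0497, 0.1818]
tcp_rot: [3.141, 0.0, 0.469]
contact_force: [-1.5, 0.4, -1.4]
grip_width: 0.0138
grasp_force: 39.9
time: 8.25
tool_pos: [0.5564, -0.0461, 0.1817]
tcp_rot: [-3.141, 0.0, -0.765]
contact_force: [0.3, 0.3, -0.4]
grip_width: 0.0137
grasp_force: 39.9
time: 8.5
tool_pos: [0.5563, -0.0468, 0.1817]
tcp_rot: [-3.142, -0.0, -0.767]
contact_force: [-0.6, 0.2, -0.8]
grip_width: 0.0136
grasp_force: 39.9
t 8.65 pos [ 0.5563 -0.047   0.1817] rpy deg [-179.9993    0.0012  -44.0199] shift cm [0.0108 0.0087 1.1705] turn -0.0003466303780661484 j6 126.632158788963 F [ 0.7844  0.0164 -1.5397] w 0.013914800996824246
```

View pics/w3.png

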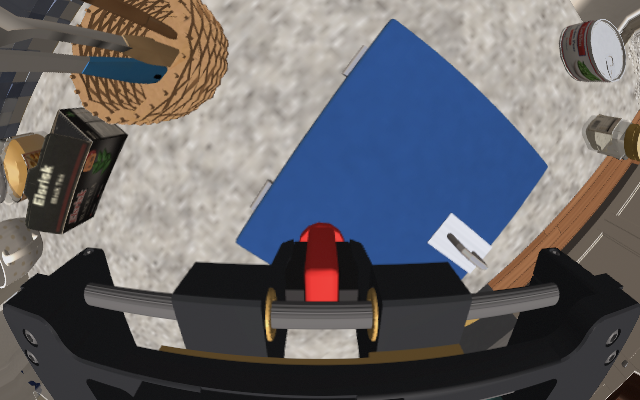

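View pics/c3.png

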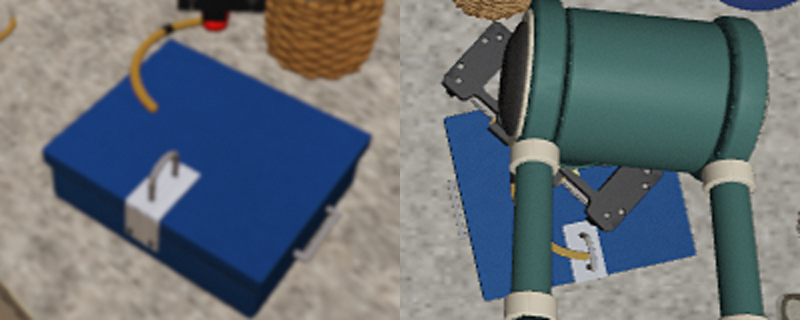

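The wrist view shows the lid corners at (393,19), (547,166) and (237,241), and the eye's arch running from about (450,235) to (484,266). The crops show the hook level, with its tip at scene (331,233) and top (415,247).

```bash
python3 - <<'E'
from h import *
import pickle
c=pickle.load(open("w3.pkl","rb"));cs=robot.camera_info("scene");ct=robot.camera_info("top")
C=plane(c,[(393,19),(547,166),(237,241)],.072,True)
print(C,"centre",(C[1]+C[2])/2)
s=cv2.imread("pics/s3.png");t=cv2.imread("pics/t3.png");s0=cv2.imread("pics/s0.png")
ms=hsv(s,(12,90,60),(30,255,255),(318,200,340,240));mt=hsv(t,(12,90,60),(30,255,255),(394,235,420,252))
ps,pt=pts(ms),pts(mt)
a=ps[ps[:,1]>=ps[:,1].max()-1].mean(0);b=pt[pt[:,0]>=pt[:,0].max()-1].mean(0)
z=robot.sense()["tool_pos"][2]-.0317+.004
print("tip",a,b,"tri",tri([rays(cs,a),rays(ct,b)]),"z",z,plane(cs,a,z),plane(ct,b,z))
T=robot.sense();th=T["tcp_rot"][2]+np.pi/2;h=np.array([np.cos(th),np.sin(th)]);cen=T["tool_pos"][:2]-.07*h
print("cen",cen,"tip pred",cen+.07*np.array([np.cos(th+np.radians(130)),np.sin(th+np.radians(130))]))
P=plane(ct,pt,z)[:,:2];print("top arc radius about cen",np.hypot(*(P-cen).T).mean())
P=plane(cs,ps,z)[:,:2];print("scene",np.hypot(*(P-cen).T).mean())
# wrist: dark bar on white plate
w=cv2.imread("pics/w3.png");g=cv2.cvtColor(w,cv2.COLOR_BGR2GRAY)
cv2.imwrite("pics/c4.png",cv2.resize(w[205:280,420:500],None,fx=7,fy=7,interpolation=2))
E
```

```text
[[ 0.6251 -0.1903  0.072 ]
 [ 0.4327 -0.2277  0.072 ]
 [ 0.5822  0.0301  0.072 ]] centre [ 0.5074 -0.0988  0.072 ]
tip [330.6 234.2] [413.3333 247.5   ] tri [ 0.4389 -0.0955  0.1554] z 0.15400469612252637 [[ 0.4382 -0.0933  0.154 ]] [[ 0.4404 -0.0971  0.154 ]]
cen [ 0.5077 -0.0973] tip pred [ 0.4378 -0.0924]
top arc radius about cen 0.06727373039902855
scene 0.06890891173252003
```

View pics/c4.png

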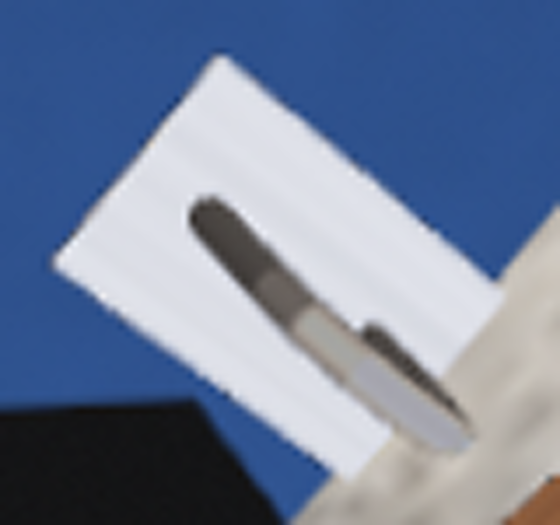

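The crop shows the eye's far foot at wrist (449,235) and the near foot at (473,253), and the opening is clear. All views agree to about 2 mm, so I descend.

```bash
python3 -m inch '[[[1,0,0,2,0],[1,0,0,2.5,0],[1,0,0,2,0],[1,0,0,1,0],[1,0,0,0,0],[1,0,0,0,0],[1,0,0,0,0]]]' 40
python3 - <<'E'
from h import *
rel([.5077+.07*np.cos(np.radians(46)),-.0975+.07*np.sin(np.radians(46)),.1055],-44)
c=robot.camera_info("wrist")
print(plane(c,[(0,0)],.1))
import pickle;c=pickle.load(open("w3.pkl","rb"));print(plane(c,[(448.6,235.3),(473.1,252.9)],.072,True))
s=robot.grab_frame("scene");cv2.imwrite("pics/c5.png",cv2.resize(s[200:320,285:435],None,fx=4,fy=4,interpolation=2))
E
```

```text
time: 9.52
tool_pos: [0.5571, -0.0472, 0.1078]
tcp_rot: [-3.14, -0.002, -0.769]
contact_force: [0.3, 0.7, -1.0]
grip_width: 0.0139
grasp_force: 39.9
t 9.525 pos [ 0.5571 -0.0472  0.1078] rpy deg [-179.9328   -0.0907  -44.0691] shift cm [-0.0607  0.0547  0.2319] turn -0.001205609830059906 j6 126.67707043416391 F [ 0.2941  0.7412 -0.9939] w 0.013899651507726166
[[ 0.7265 -0.0381  0.1   ]]
[[ 0.4551 -0.1077  0.072 ]
 [ 0.4206 -0.1156  0.072 ]]
```

View pics/c5.png

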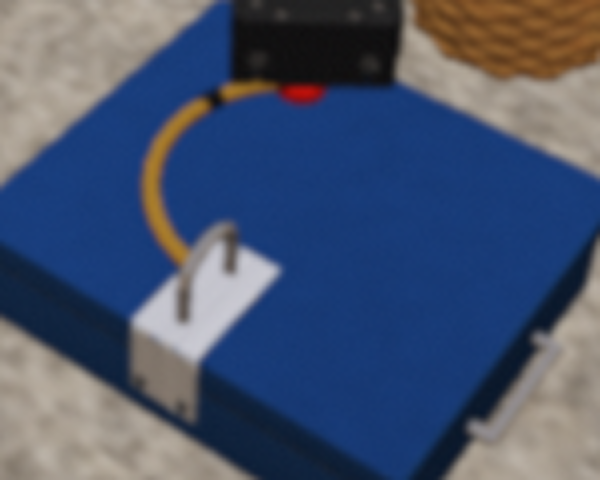

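The crop shows the hook lying level just above the lid, with its tip right at the eye's +y side (185,260) and aligned with the opening. Now the swing starts.

```bash
python3 -m inch '[[[1,0,0,0.15,0],[1,-0.97,0.07,0,-0.14],[1,-0.97,0.07,0,-0.14],[1,-0.97,0.07,0,-0.14],[1,-0.97,0.07,0,-0.14],[1,0,0,0,0],[1,0,0,0,0]]]' 40
python3 - <<'E'
from h import *
s=robot.sense();th=s["tcp_rot"][2]+np.pi/2;print("th",np.degrees(th))
rel([.5077+.07*np.cos(th),-.0975+.07*np.sin(th),.1055],np.degrees(th)-90)
E
```

```text
time: 10.45
tool_pos: [0.5228, -0.0292, 0.1054]
tcp_rot: [-3.142, -0.001, -0.211]
contact_force: [0.3, 0.1, -1.4]
grip_width: 0.0137
grasp_force: 39.9
th 77.88309790961621
t 10.45 pos [ 0.5228 -0.0292  0.1054] rpy deg [-179.9959   -0.0446  -12.1169] shift cm [-0.0434 -0.0007 -0.0053] turn 0.0 j6 96.20021431673025 F [ 0.274   0.0779 -1.3847] w 0.013662651560337209
```

```bash
python3 -m inch '[[[1,-0.97,0.07,0,-0.14],[1,-0.97,0.07,0,-0.14],[1,-0.97,0.07,0,-0.14],[1,-0.97,0.07,0,-0.14],[1,-0.97,0.07,0,-0.14],[1,0,0,0,0],[1,0,0,0,0]]]' 40
python3 - <<'E'
from h import *
s=robot.sense();th=s["tcp_rot"][2]+np.pi/2;print("th",np.degrees(th))
rel([.5077+.07*np.cos(th),-.0975+.07*np.sin(th),.1055],np.degrees(th)-90)
E
```

```text
time: 11.32
tool_pos: [0.4759, -0.0359, 0.1055]
tcp_rot: [3.141, -0.001, 0.488]
contact_force: [-0.9, -0.1, -0.5]
grip_width: 0.0137
grasp_force: 39.9
th 117.93629079963524
t 11.325 pos [ 0.4759 -0.0359  0.1055] rpy deg [179.9752  -0.0455  27.9363] shift cm [-0.073  -0.0698 -0.0037] turn -4.440892098500626e-16 j6 54.74641916388753 F [-0.9101 -0.1078 -0.4595] w 0.013749487857809932
```

```bash
python3 -m inch '[[[1,-1.0,0.02,0,-0.14],[1,-1.0,0.05,0,-0.14],[1,-0.99,0.07,0,-0.14],[1,-0.97,0.07,0,-0.14],[1,-0.97,0.07,0,-0.14],[1,-0.35,0,0,-0.05],[1,0,0,0,0],[1,0,0,0,0]]]' 40
python3 - <<'E'
from h import *
s=robot.sense();th=s["tcp_rot"][2]+np.pi/2;h=np.array([np.cos(th),np.sin(th)])
cen=s["tool_pos"][:2]-.07*h;d=np.array([.438,-.1115])-cen
print("th",np.degrees(th),"eye in hook",d@h,d@[-h[1],h[0]])
rel([.5077+.07*np.cos(th),-.0975+.07*np.sin(th),.1038],np.degrees(th)-90)
g=robot.grab_frame("scene");cv2.imwrite("pics/c6.png",cv2.resize(g[200:320,285:435],None,fx=4,fy=4,interpolation=2))
E
```

```text
time: 12.32
tool_pos: [0.4415, -0.0745, 0.1053]
tcp_rot: [3.141, -0.0, 1.239]
contact_force: [-0.2, 0.0, -1.8]
grip_width: 0.0134
grasp_force: 39.9
th 160.99577672090825 eye in hook 0.06127104959351911 0.03615150357303007
t 12.325 pos [ 0.4415 -0.0745  0.1053] rpy deg [179.9873  -0.0052  70.9958] shift cm [-0.0218  0.0071  0.1491] turn 0.0 j6 6.236153129111529 F [-0.1549  0.0365 -1.813 ] w 0.013380632039574866
```

View pics/c6.png

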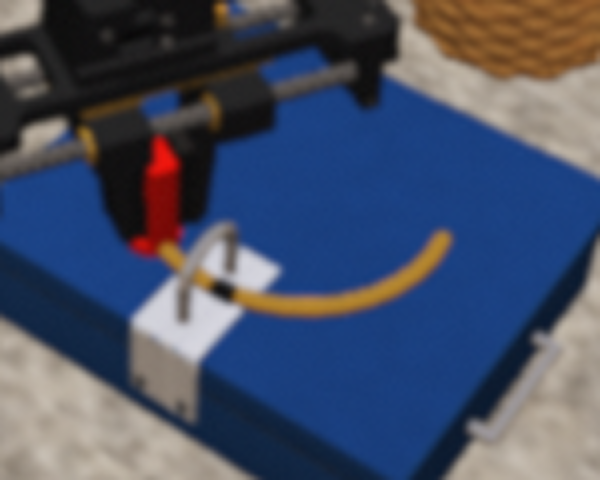

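The crop shows the rod through the eye, with the black band at (222,291) past it on the far side. Next: lower, release and retreat.

```bash
python3 -m inch '[[[1,0,0,0.15,0],[1,0,0,0,0],[1,0,0,0,0],[0.3,0,0,0,0],[-0.2,0,0,0,0],[-0.2,0,0,0,0],[-0.2,0,0,0,0],[-0.2,0,0,0,0]]]' 10
python3 -m inch '[[[-0.2,0,0,-1,0],[-0.2,0,0,-2,0],[-0.2,0,0,-3,0],[-0.2,0,0,-4,0],[-0.2,0,0,-4,0],[-0.2,0,0,-4,0],[-0.2,0,0,0,0],[-0.2,0,0,0,0]]]'
python3 - <<'E'
from h import *
s=robot.grab_frame("scene");cv2.imwrite("pics/c7.png",cv2.resize(s[150:310,215:435],None,fx=3,fy=3,interpolation=2))
rel([0,0,0],0)
E
```

```text
time: 13.38
tool_pos: [0.4411, -0.0746, 0.1037]
tcp_rot: [3.142, 0.0, 1.241]
contact_force: [0.5, 0.3, 0.1]
grip_width: 0.0526
grasp_force: 0.0
time: 14.38
tool_pos: [0.4408, -0.0745, 0.2835]
tcp_rot: [-3.141, 0.0, 1.241]
contact_force: [-0.9, 0.8, 0.5]
grip_width: 0.0529
grasp_force: 0.0
t 14.425 pos [ 0.4403 -0.0744  0.2826] rpy deg [-179.8907    0.0132   71.0936] shift cm [ -7.2252 -44.0143  28.3435] turn 1.2408176798886732 j6 6.124458228928231 F [ 0.5449  0.6983 -1.0385] w 0.053056960029471335
```

View pics/c7.png

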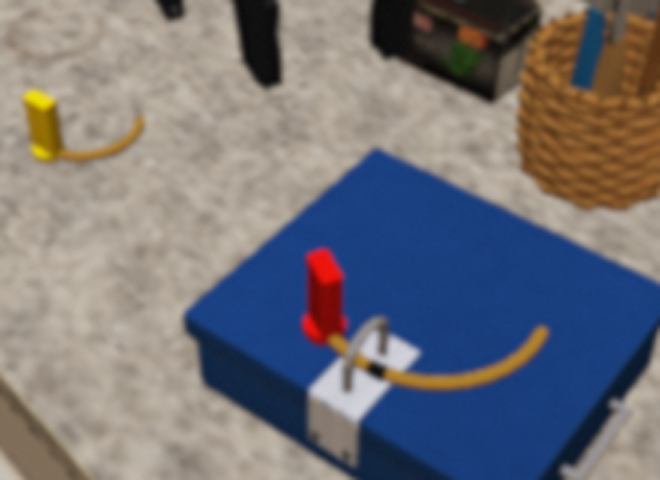

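The hook lies flat on the lid with its band (377,370) through the eye, the gripper is clear, and the yellow hook is where it was.

```bash
python3 -c "
from rig import robot
print(robot.close_job())"
```

```text
the job is handed in; nothing more can be done
None
```

I handed the job in at about 14.4 s. The last picture showed the large hook released and flat on the lid, its black band through the eye and the small hook undisturbed; the rig gave no verdict.

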